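# Index the swing-out glass rack to its loading hole and load two tumblers

## Task

The glass rack that swings under the black cabinet is parked: pull its spring knob, swing the rack out to the next hole and let the plunger snap fully home. Then stand the two loose glass tumblers upright in the rack, one to a cell, setting them down rather than dropping them, and leave everything else on the counter where it is.

Things in the scene. Friction and masses are not known exactly. Their poses are not given: they have to be found in the camera images.
- rack_pivot (a point): Foot of the rack's vertical swing axis (a 22 mm post), on the counter, on the fixed cabinet station. Axes are the station's: z up; the closed door of the black cabinet faces -y. From this point the cabinet, on legs, covers x -260..160 and y -20..220 mm, 195 to 400 mm high; its door handle stands out to y -38 near x -235.
- bracket_edge (a point): Middle of the lower front edge of the fixed bearing bracket under the cabinet, a plate 140 mm wide (along its x), 10 mm thick, from this edge (58 mm in front of the swing axis, 185 mm high) back towards the cabinet, +y. It hangs over the hub and keeps a vertical gripper off the knob.
- rack (a joint): Swing angle of the rack about the vertical axis, rad: about 0 as parked (first hole), grows counter-clockwise seen from above. The fixed steel drum has three 10.6 mm holes, at 0, 1.309 (the next hole, the loading position) and 2.618. Turns with slight friction once the pin is out; about 0.02 rad of play in a hole.
- plunger (a joint): Travel of the spring plunger along its own axis, m: 0 = seated in a hole, grows as the knob is pulled outward, stop at 0.016. The 8 mm pin is clear of the hole from 0.008 on; the spring pulls it back with about 4.5 N seated and 7.5 N at 0.012. Let go between holes, the pin rides on the drum at about 0.008 and snaps in when it is over a hole.
- knob (a point): Centre of the plunger's plain aluminium cylindrical knob, 26 mm diameter, 28 mm long. Its z axis is the plunger axis, pointing outward along the pull: it leans 35 degrees from vertical, straight away from the swing axis. Seated, the centre is 93 mm from the swing axis and 110 mm high, parked at -127.5 degrees from the station's x as seen from rack_pivot. It turns with the rack.
- housing_top (a point): Upper end, on the plunger axis, of the 22 mm plunger housing fixed to the rack, 27 mm below the seated knob's centre along the axis; a 10 mm neck runs from here to the knob.
- cell0 (a point): Centre of the floor (top face) of cell 0 of the rack's steel tray, 24 mm above the counter. One end of the row of three. Cells are 74 mm square inside at 78 mm pitch, with 4 mm walls that rise 36 mm above this floor. z up; the row runs along the line cell0 to cell2, its middle 165 mm from the swing axis. Parked, the tray is largely under the cabinet; its way out is clear.
- cell1 (a point): Centre of the floor (top face) of cell 1 of the rack's steel tray, 24 mm above the counter. The middle cell. Cells are 74 mm square inside at 78 mm pitch, with 4 mm walls that rise 36 mm above this floor. z up; the row runs along the line cell0 to cell2, its middle 165 mm from the swing axis. Parked, the tray is largely under the cabinet; its way out is clear.
- cell2 (a point): Centre of the floor (top face) of cell 2 of the rack's steel tray, 24 mm above the counter. The other end of the row. Cells are 74 mm square inside at 78 mm pitch, with 4 mm walls that rise 36 mm above this floor. z up; the row runs along the line cell0 to cell2, its middle 165 mm from the swing axis. Parked, the tray is largely under the cabinet; its way out is clear.
- tumbler0_mid (a point): Centre (half-way up) of one of the two loose clear glass tumblers, a straight upright open cylinder 61 mm in diameter, 100 mm high, wall 3 mm, 130 to 250 g, z up.
- tumbler1_mid (a point): Centre (half-way up) of one of the two loose clear glass tumblers, a straight upright open cylinder 61 mm in diameter, 100 mm high, wall 3 mm, 130 to 250 g, z up.
- canister: Bystander: stainless canister, 78 mm diameter, 140 mm high; origin at the centre of its underside.
- mill: Bystander: dark wooden pepper mill, up to 56 mm diameter, 152 mm high; origin at the centre of its underside.
- mug: Bystander: white mug, 76 mm diameter, 85 mm high, handle out to about 70 mm from the centre towards its own +y; origin at the centre of its underside.
- jar: Bystander: white ceramic jar with wooden lid, 68 mm diameter, 90 mm high; origin at the centre of its underside.
- plate: Bystander: white ceramic plate, 180 mm diameter, 20 mm high; origin at the centre of its underside.
- mould: Bystander: grey silicone egg mould, 110 x 160 mm, 36 mm high; origin at the centre of its underside. Fixed things stand farther to the right, at y below -0.42: a toaster 190 mm high (x above 0.65) and a knife block 290 mm high (x 0.43 to 0.69, y below -0.52).
There are look-alikes about, which are no part of the job. Leave any blue, orange or red look-alike of the part that bears tumbler1_mid alone.

How it is judged (in metres and radians):
On the way, in this order (a step that is already met when the one before it is completed fails the run):
1. the plunger is pulled clear of the parking hole (value of joint plunger above 0.0085 m and value of joint rack below 0.15 rad), for 0.1 s.
2. the rack is at the next hole and the plunger has snapped home, before any tumbler is loaded (value of joint rack between 1.259 and 1.359 rad and value of joint plunger below 0.002 m and not ((horizontal distance between tumbler0_mid and cell0 below 0.01 m and z of tumbler0_mid in the frame of cell0 between 0.044 and 0.056 m) or (horizontal distance between tumbler0_mid and cell1 below 0.01 m and z of tumbler0_mid in the frame of cell1 between 0.044 and 0.056 m) or (horizontal distance between tumbler0_mid and cell2 below 0.01 m and z of tumbler0_mid in the frame of cell2 between 0.044 and 0.056 m)) and not ((horizontal distance between tumbler1_mid and cell0 below 0.01 m and z of tumbler1_mid in the frame of cell0 between 0.044 and 0.056 m) or (horizontal distance between tumbler1_mid and cell1 below 0.01 m and z of tumbler1_mid in the frame of cell1 between 0.044 and 0.056 m) or (horizontal distance between tumbler1_mid and cell2 below 0.01 m and z of tumbler1_mid in the frame of cell2 between 0.044 and 0.056 m))), for 0.2 s.
At the end, for the whole second after the job is handed in: The rack is locked at the next hole (swing 1.309 rad within 0.05, plunger within 2 mm of fully seated) and at rest, and both tumblers stand upright (within 0.08 rad) on the floors of two different cells, within 10 mm of the cell centres, released and at rest (value of joint rack between 1.259 and 1.359 rad and value of joint plunger below 0.002 m and ((horizontal distance between tumbler0_mid and cell0 below 0.01 m and z of tumbler0_mid in the frame of cell0 between 0.044 and 0.056 m) or (horizontal distance between tumbler0_mid and cell1 below 0.01 m and z of tumbler0_mid in the frame of cell1 between 0.044 and 0.056 m) or (horizontal distance between tumbler0_mid and cell2 below 0.01 m and z of tumbler0_mid in the frame of cell2 between 0.044 and 0.056 m)) and angle between each of tumbler0_mid, tumbler1_mid's own z axis and vertical below 0.08 rad and contact force between the fingers and tumbler0 below 0.1 N and linear speed of each of tumbler0, tumbler1 below 0.02 m/s and ((horizontal distance between tumbler1_mid and cell0 below 0.01 m and z of tumbler1_mid in the frame of cell0 between 0.044 and 0.056 m) or (horizontal distance between tumbler1_mid and cell1 below 0.01 m and z of tumbler1_mid in the frame of cell1 between 0.044 and 0.056 m) or (horizontal distance between tumbler1_mid and cell2 below 0.01 m and z of tumbler1_mid in the frame of cell2 between 0.044 and 0.056 m)) and contact force between the fingers and tumbler1 below 0.1 N and horizontal distance between tumbler0_mid and tumbler1_mid above 0.055 m and velocity of joint rack between -0.05 and 0.05 rad/s); the robot touches nothing.
It fails at once if a bystander is moved by more than 30 mm or tipped (distance of any of canister, mill, mug, jar, plate, mould from where it was at the start of the episode above 0.03 m or angle between any of canister, mill, mug, jar, plate, mould's own z axis and vertical above 0.35 rad).
It fails at once if a tumbler is tipped over (angle between any of tumbler0_mid, tumbler1_mid's own z axis and vertical above 0.6 rad).
It fails at once if a tumbler is dropped (falls free faster than 0.6 m/s) ((linear speed of tumbler0 above 0.6 m/s and contact force between the fingers and tumbler0 below 0.1 N) or (linear speed of tumbler1 above 0.6 m/s and contact force between the fingers and tumbler1 below 0.1 N)).
It also fails if it takes over 72 s, if anything falls off the work surface, if the arm or the gripper's body presses on something with over 40 N, if the wrist force passes 120 N, or if a joint passes its speed limit or range.

## Robot

A 7-joint arm with a two-finger parallel gripper is mounted at the origin on the work surface. World frame = base frame: x ahead of the robot, y to its left, z up, the work surface at z = 0. Lengths are in m, angles in degrees, forces in N, time in s.
With the tool pointing down it reaches from about 0.425 to 0.875 m from the base axis. Payload 4.7 kg.
Tool frame: the origin (TCP) lies at the very end of the fingers, on their centre line; the grasp point (between the pads) lies env.grip_point_offset behind it (env.grip_point_offset is the distance from the TCP to the grasp point, in m); z points along the fingers, y is the direction in which the jaws open and shut (so a half turn about z gives the same grasp; the last joint's range is limited). The gripper opens to 87 mm and grips with 3 to 60 N. Pads are 19 mm wide; open, the fingers measure 117 mm over their backs; the gripper's body (75 mm by 190 mm) begins 51 mm behind the grasp point.
Start: joints at [65.323, 18.392, -4.016, 83.108, 1.295, 78.541, -3.26], TCP at [0.28, -0.587, 0.192] pointing down, gripper open.
Joint ranges: [-163.93, 163.93], [-17.29, 119.83], [-79.2, 71.16], [3.27, 140.29], [-89.18, 269.18], [5.43, 117.66], [-154.24, 154.24]. Speed limits (degrees/s): [147.25, 147.25, 180, 180, 180, 180, 180].

## Interface

Orientations are given as [roll, pitch, yaw] about the fixed x, y, z axes, in that order (R = Rz(yaw) Ry(pitch) Rx(roll)).
In Python, from cell import env gives the robot as it stands.
- The arm moves only by the tool send_rows, never from a script. Its argument "plan" is a list of rows, each a list of 7 numbers: the finger opening in mm, from 0 to 87, then the shift along the tool's x, y, z in mm, then the turn, a rotation vector about the tool's x, y, z in rad. A call has 1 to 12 rows; each row shifts and turns the commanded pose from where the row before left it, along the tool's axes as they then stand; what a row does not reach is not made up. A row lasts 1/10 s, in which the tool goes at most 50 mm and 8.59 degrees, less where a joint would pass 70% of its speed; a pose out of reach is approached as far as the arm can. A call is refused whole if a number of a shift passes 50 or a number of a turn 0.15, either way. A call with a gripper value outside its range is refused whole. The fingers move at their own pace and stop on an object; "grip_force" is the grip in N (left out, the last holds). Time passes only in rows, so rows that do not move let the fingers close. It gives the time, the measured TCP pose, the force and the opening at its end, in the units of the state.
- env.get_obs(): the state, without advancing time (a new reading comes with each control period).
- env.read_camera(name): name is "scene" or "top"; returns the picture (384x512x3 uint8, red, green, blue); there is no depth.
- env.get_calibration(name): a dict with "fx", "fy", "cx", "cy" (pixels), "k1" (the pictures are not rectified: a ray, as slopes to the right and down, at radius r is drawn at 1 + k1 r^2 times it, then the intrinsics apply), "extrinsics" (4x4, takes a point from camera to world coordinates). Camera axes: x right, y down, z forward; pixel columns grow to the right and rows downward; lengths in m; the calibration is good to about 2 mm. A picture is of the moment at which its call begins. get_calibration takes no time and is no camera call.
- env.sign_off(): hands the job in, once; it reports no verdict.
Trained networks look in the newest picture that a camera, given by its name, has taken for a name from the list of things; names that differ only in an ending like _2 or _b are one class to them, and where a whole thing is asked for, a point or a joint stands for the part that bears it (a point fixed in the world has none). Each returns a list of dicts, best first, with "confidence" (0 to 1); they miss things now and then, are a little off and sometimes report something else, mostly with a low value. They report only what shows in the picture. A call takes as long as a camera call. They do not tell look-alikes from the thing itself.
- env.regions_of(camera, query): "region" (384x512 bool, what is visible of it) and "rect" ([left, top, right, bottom] in pixels, round what is visible of it).
The state is a dict: "time_s": time; "qpos": joint angles; "joint_velocities": joint speeds; "effort": joint torques, N m; "tool_pos": TCP position; "tool_rot": TCP orientation; "force": force on the tool from outside, world axes, zero at the start; "wrist_torque": the same for the moment, N m; "grip_width": finger opening in m.
Only numpy, scipy, OpenCV 4.12 (cv2) and the standard library are available. Lean on these libraries where they do the work, as an engineer would, in place of code of your own. Each camera call takes 0.05 s, during which the arm holds its last target. There are 200 camera calls.

## Working session

There is one attempt and no reset: what is moved stays moved. The work goes in short steps, Python scripts to look and compute and a tool call to move; the robot and the scene stay as the last step left them, time stands still between calls to the robot, and variables do not carry over. Pictures are saved under pics/ and viewed, about 8 in all and at most 12, crops included, and the job is handed in when it is done.

Besides the shell and the picture viewer there is one more tool, called after "Request:" as name(argument=value, ...) on one line, values as JSON. send_rows: Moves the arm, as the interface text tells. Its arguments: {"type":"object","properties":{"plan":{"type":"array"},"grip_force":{"type":"number"}},"required":["plan"]}

```bash
mkdir -p pics; ls
python3 - <<'E'
from cell import env
import cv2,numpy as np
print(env.get_obs(), env.grip_point_offset)
for n in("scene","top"):
    im=env.read_camera(n); cv2.imwrite(f"pics/{n}0.png",im[:,:,::-1])
    c=env.get_calibration(n); print(n,c)
    for q in("tumbler0_mid","knob","rack","bracket_edge","cell1","canister","mill","mug","jar","plate","mould"):
        try: print(q,[(np.round(r["confidence"],2),np.round(r["rect"]).tolist(), int(r["region"].sum())) for r in env.regions_of(n,q)])
        except Exception as e: print(q,e)
E
```

```text
pics
{'time_s': 0.0, 'qpos': array([65.32442827, 18.44025129, -4.01412846, 83.17378563,  1.2951463 ,
       78.54173119, -3.25858749]), 'joint_velocities': array([-0.0518227 , -0.02091154,  0.01369903,  0.02858378, -0.02518077,
        0.01870742, -0.05998475]), 'effort': array([-9.09007031e-05, -4.91289282e+01, -4.04202528e-01, -3.12525308e+01,
       -6.39335182e-02,  4.35924833e-02,  1.60478262e-04]), 'tool_pos': array([ 0.27933624, -0.586241  ,  0.19115767]), 'tool_rot': array([-1.79889477e+02,  6.32584423e-03,  2.54854131e+01]), 'force': array([ 0.77111229, -0.17195587,  0.67212626]), 'wrist_torque': array([-0.00894511,  0.01164193, -0.00470392]), 'grip_width': 0.08717591935522628} 0.0187
scene {'fx': 367.5099920072115, 'fy': 367.5099920072115, 'cx': 259.3185313710905, 'cy': 192.44861523692128, 'k1': -0.01872896041595823, 'extrinsics': array([[ 0.71870058,  0.54968036, -0.42581801,  1.07564584],
       [ 0.69531309, -0.57082685,  0.43668801, -0.54144446],
       [-0.00302953, -0.60992476, -0.79245354,  1.10076874],
       [ 0.        ,  0.        ,  0.        ,  1.        ]])}
t
[... 1521 characters left out ...]
176.0, 288.0, 198.0], 292)]
rack []
bracket_edge [(np.float64(0.81), [70.0, 101.0, 190.0, 240.0], 13292), (np.float64(0.48), [296.0, 210.0, 314.0, 233.0], 418)]
cell1 [(np.float64(0.8), [160.0, 177.0, 191.0, 233.0], 607)]
canister [(np.float64(0.67), [327.0, 221.0, 347.0, 235.0], 225), (np.float64(0.64), [294.0, 208.0, 316.0, 234.0], 379)]
mill [(np.float64(0.7), [328.0, 178.0, 350.0, 199.0], 233), (np.float64(0.68), [326.0, 219.0, 348.0, 237.0], 227)]
mug [(np.float64(0.68), [294.0, 178.0, 315.0, 198.0], 350)]
jar [(np.float64(0.8), [273.0, 174.0, 289.0, 198.0], 278)]
plate [(np.float64(0.84), [234.0, 126.0, 277.0, 167.0], 1338)]
mould [(np.float64(0.73), [299.0, 150.0, 338.0, 176.0], 945)]
```

Run:
```python
import cv2,numpy as np
a=cv2.imread("pics/scene0.png");b=cv2.imread("pics/top0.png")
a=cv2.resize(a[90:340,130:450],(800,600),interpolation=cv2.INTER_CUBIC)[:,:]
cv2.imwrite("pics/a.png",a)
b=cv2.resize(b[90:270,60:380],(800,450),interpolation=cv2.INTER_CUBIC)
cv2.imwrite("pics/b.png",b)
```

```text
(no output)
```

View pics/a.png

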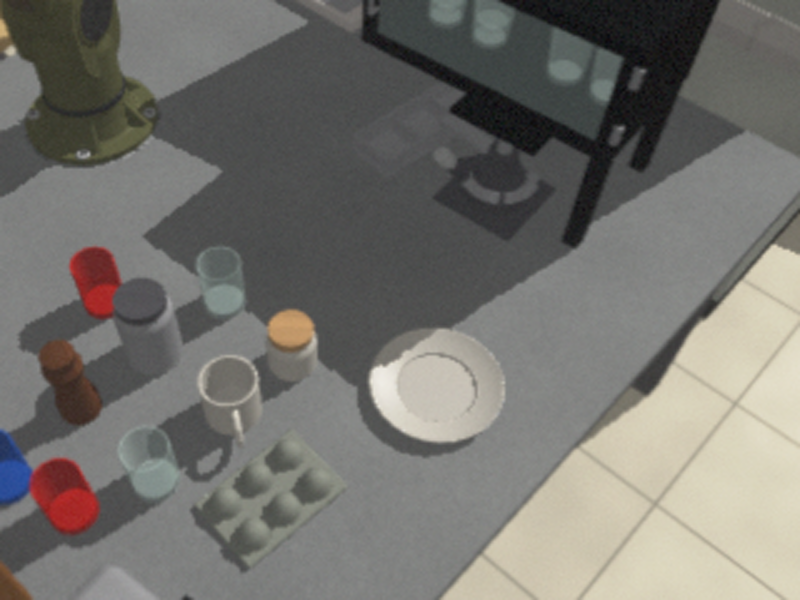

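View pics/b.png

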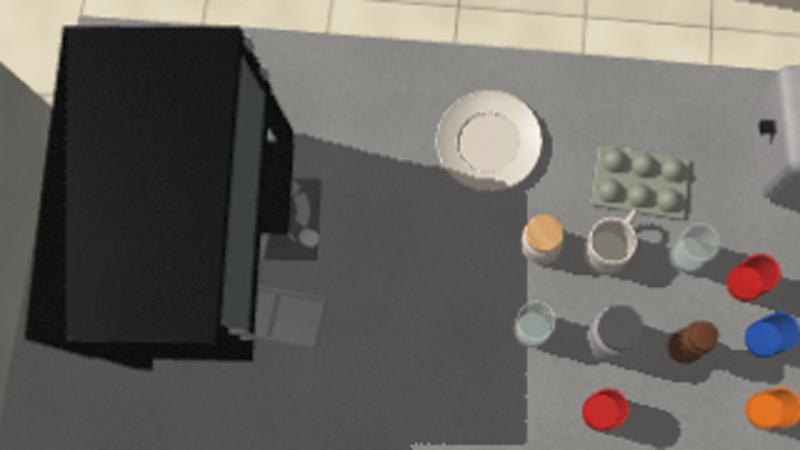

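The two clear tumblers are at scene crop (222,280) and (149,462), or top crop (535,322) and (695,247). The knob is at scene crop (444,158) and top crop (310,237). I'll zoom in on the station in both views.

```bash
cat > h.py <<'E'
import numpy as np,cv2
from scipy.optimize import least_squares
from cell import env
def proj(n,P):
    c=env.get_calibration(n);E=c["extrinsics"];p=(np.atleast_2d(P)-E[:3,3])@E[:3,:3]
    s=p[:,:2]/p[:,2:];s=s*(1+c["k1"]*(s**2).sum(1,keepdims=True))
    return s*[c["fx"],c["fy"]]+[c["cx"],c["cy"]]
def tri(us,ut):
    f=lambda X:np.r_[proj("scene",X)[0]-us,proj("top",X)[0]-ut]
    r=least_squares(f,[0.5,0,0.05]);return r.x,np.abs(r.fun).max()
def onz(n,uv,z):
    r=least_squares(lambda X:proj(n,[X[0],X[1],z])[0]-uv,[0.5,0]);return r.x
def st(p,P):
    c,s=np.cos(p[2]),np.sin(p[2]);P=np.atleast_2d(P).astype(float)/1000
    return np.c_[p[0]+c*P[:,0]-s*P[:,1],p[1]+s*P[:,0]+c*P[:,1],P[:,2]]
E
python3 - <<'E'
from h import *
k,e=tri([307.6,153.2],[184,184.8]);print("knob",k,e)
for us,ut in (([218.6,202],[60+535/2.5,90+322/2.5]),([189.6,275],[60+695/2.5,90+247/2.5])): print(tri(us,ut))
a=cv2.imread("pics/scene0.png");b=cv2.imread("pics/top0.png")
A=cv2.resize(a[100:195,265:395],None,fx=4,fy=4,interpolation=cv2.INTER_CUBIC)
B=cv2.resize(b[95:245,65:195],None,fx=4,fy=4,interpolation=cv2.INTER_CUBIC)
A=cv2.convertScaleAbs(A,alpha=1.8,beta=15);B=cv2.convertScaleAbs(B,alpha=1.8,beta=15)
cv2.imwrite("pics/A.png",A);cv2.imwrite("pics/B.png",B)
E
```

```text
knob [0.54882257 0.24962077 0.12030946] 0.7204040701226404
(array([ 0.45373306, -0.10813232,  0.07994533]), np.float64(0.761813838565871))
(array([ 0.59472344, -0.3508886 ,  0.08505819]), np.float64(0.9312814112037131))
```

View pics/A.png

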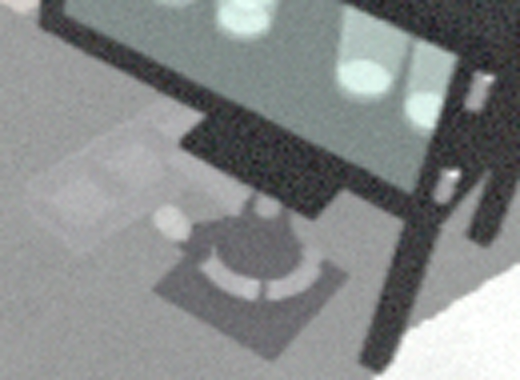

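View pics/B.png

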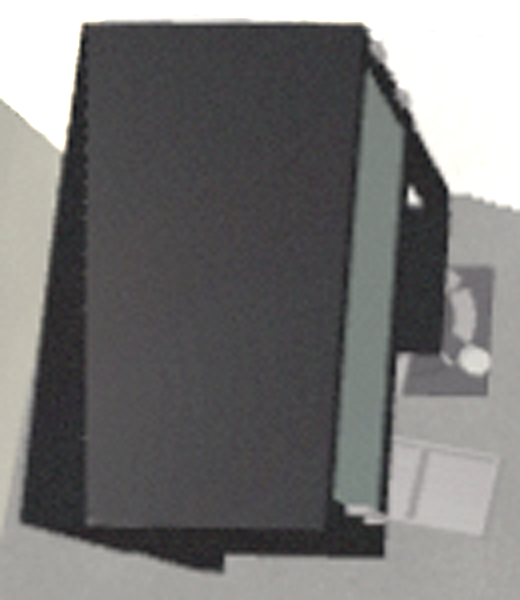

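```bash
cat >> h.py <<'E'
def knobst(th,pull=0):
    a=np.radians(-127.5)+th; r=93+pull*np.sin(np.radians(35));return [r*np.cos(a),r*np.sin(a),110+pull*np.cos(np.radians(35))]
def cellst(th,row_dir,perp):pass
E
python3 - <<'E'
from h import *
oa=np.array([265,100]);ob=np.array([65,95])
L=[("scene",(180,146),(-70,-58,185)),("scene",(315,218),(70,-58,185)),("scene",(172,223),knobst(0)),("scene",(42,28),(-260,-20,195)),("scene",(410,222),(160,-20,195)),
("top",(448,190),(70,-58,185)),("top",(442,354),(-70,-58,185)),("top",(475,360),knobst(0)),("top",(363,25),(160,-20,400)),("top",(325,525),(-260,-20,400))]
obs=[np.array(p)/4+(oa if n=="scene" else ob)-0.4 for n,p,_ in L]
def f(p): return np.concatenate([proj(n,st(p,P))[0]-o for (n,_,P),o in zip(L,obs)])
r=least_squares(f,[0.6,0.3,0],loss="soft_l1");print(r.x,np.round(f(r.x).reshape(-1,2),1).tolist())
p=r.x;print("knob",st(p,knobst(0)),"knob at next",st(p,knobst(1.309)), "foot px",(proj("scene",st(p,(0,0,0)))-oa)*4)
# tray corner pixels on z~60
for n,o,px in (("scene",oa,[(25,185),(75,255)]),("top",ob,[(485,534),(499,453),(420,480)])):
  for q in px:
    w=onz(n,np.array(q)/4+o-.4,0.060);d=w-p[:2];c,s=np.cos(p[2]),np.sin(p[2]);print(n,q,w,"station",(c*d[0]+s*d[1],-s*d[0]+c*d[1]))
E
```

```text
[0.60128277 0.33214739 0.07866227] [[-0.3, 0.1], [-0.3, 0.3], [0.2, -0.4], [-1.0, 0.1], [5.6, 3.3], [0.4, 5.0], [-0.2, -0.1], [-0.5, -0.3], [-0.3, -1.2], [-0.1, 0.9]]
knob [[0.5506409  0.25414482 0.11      ]] knob at next [[0.6635206  0.26304273 0.11      ]] foot px [[249.55149113 280.96426422]]
scene (25, 185) [0.3873487  0.23116078] station (np.float64(-0.22120817830039816), np.float64(-0.08386314185260275))
scene (75, 255) [0.4851137  0.19593666] station (np.float64(-0.12651344141787604), np.float64(-0.1266608207411804))
top (485, 534) [0.38725907 0.22991118] station (np.float64(-0.2213957241946869), np.float64(-0.08510183088779877))
top (499, 453) [0.46869066 0.22600501] station (np.float64(-0.14052289637349774), np.float64(-0.09539491362865926))
top (420, 480) [0.43463894 0.30099766] station (np.float64(-0.16857630838725604), np.float64(-0.017958340972005743))
```

Request:
send_rows(plan=[[87,0,0,-45,0,0,0],[87,0,0,-45,0,0,0],[87,0,0,-45,0,0,0],[87,0,0,-45,0,0,0],[87,40,-20,0,0,0,0],[87,40,-20,0,0,0,0],[87,40,-20,0,0,0,0],[87,40,-20,0,0,0,0],[87,40,-20,0,0,0,0],[87,40,-20,0,0,0,0],[87,40,-20,0,0,0,0],[87,40,-20,0,0,0,0]])

```text
time_s: 2.4
tool_pos: [0.5005, -0.3031, 0.3726]
tool_rot: [180.0, -0.0, 25.5]
force: [1.1, -0.8, -0.4]
grip_width: 0.0871
```

```bash
cat >> h.py <<'E'
from scipy.spatial.transform import Rotation as R
S=np.array([0.60128,0.33215,0.07866])
def cur():
    o=env.get_obs();return o["tool_pos"],R.from_euler("xyz",o["tool_rot"],degrees=True)
def frame(z,y):
    z=np.array(z,float);z/=np.linalg.norm(z);y=np.array(y,float);y-=z*(y@z);y/=np.linalg.norm(y);return R.from_matrix(np.c_[np.cross(y,z),y,z])
def knobpose(th,tilt=45,pull=0,off=0.016):
    "TCP pose gripping the knob at rack angle th, jaws tangential"
    k=st(S,knobst(th,pull))[0];a=np.radians(-127.5)+th+S[2];ro=np.array([np.cos(a),np.sin(a),0]);t=np.radians(tilt)
    z=-(np.sin(t)*ro+[0,0,np.cos(t)]);y=np.cross([0,0,1],ro)
    return k+off*z,frame(z,y)
def go(tp,tR):
    "shift in present tool axes (mm) and rotvec to target"
    p,r=cur();print("shift mm",np.round(r.inv().apply(tp-p)*1000,1),"turn",np.round((r.inv()*tR).as_rotvec(),3),"| world d",np.round((tp-p)*1000,1),"shift in target axes",np.round(tR.inv().apply(tp-p)*1000,1))
E
python3 - <<'E'
from h import *
o=env.get_obs();print(o["qpos"],o["tool_pos"],o["tool_rot"])
p,r=knobpose(0,off=-0.10);print(p,r.as_euler("xyz",degrees=True));go(p,r)
E
```

```text
[ 42.36926901   9.94828225 -16.47148658  73.52471892   2.84846896
  96.88021612 -38.04934464] [ 0.50050242 -0.30311123  0.37257023] [ 1.79956933e+02 -8.28778271e-03  2.54749302e+01]
[0.51213328 0.19483996 0.18071068] [180.         -45.          57.00688602]
shift mm [ 224.6 -444.7  191.6] turn [ 0.217  0.765 -0.521] | world d [  11.6  498.  -191.9] shift in target axes [ 164.1 -261.4  435.5]
```

Request:
send_rows(plan=[[87,21,-44,0,0,0,0],[87,21,-44,0,0,0,0],[87,21,-44,0,0,0,0],[87,21,-44,0,0,0,0],[87,21,-44,0,0,0,0],[87,0,0,0,0.031,0.109,-0.074],[87,0,0,0,0.031,0.109,-0.074],[87,0,0,0,0.031,0.109,-0.074],[87,0,0,0,0.031,0.109,-0.074],[87,0,0,0,0.031,0.109,-0.074],[87,0,0,0,0.031,0.109,-0.074],[87,0,0,0,0.031,0.109,-0.074]])

```text
time_s: 3.6
tool_pos: [0.4996, -0.0615, 0.3734]
tool_rot: [179.8, -45.1, 57.1]
force: [0.2, 0.1, 0.5]
grip_width: 0.0871
```

Run:
```python
from h import *
o=env.get_obs();print(o["qpos"],o["tool_pos"],o["tool_rot"])
p,r=knobpose(0,off=-0.10);go(p,r)
```

```text
[ 40.83316793  -6.59535764  -3.01761786 103.20697041 -45.31136516
  88.63760306   8.16796973] [ 0.49957252 -0.06148072  0.37341003] [179.82314888 -45.13848688  57.06229329]
shift mm [  20.  -129.7  292.9] turn [ 0.002 -0.002  0.001] | world d [  12.6  256.3 -192.7] shift in target axes [  20.6 -129.   293.1]
```

Request:
send_rows(plan=[[60,2.5,-16,36,0,0,0],[60,2.5,-16,36,0,0,0],[60,2.5,-16,36,0,0,0],[60,2.5,-16,36,0,0,0],[60,2.5,-16,36,0,0,0],[60,2.5,-16,36,0,0,0],[60,2.5,-16,36,0,0,0],[60,2.5,-16,36,0,0,0],[60,0,0,0,0,0,0],[60,0,0,0,0,0,0]])

```text
time_s: 4.6
tool_pos: [0.5105, 0.1921, 0.1824]
tool_rot: [-179.8, -44.9, 56.8]
force: [0.4, -1.1, 1.0]
grip_width: 0.0599
```

Run:
```python
from h import *
o=env.get_obs();print(o["qpos"],o["tool_pos"],o["tool_rot"])
for f in(-.1,.016):
  p,r=knobpose(0,off=f);go(p,r)
a=env.read_camera("scene");b=env.read_camera("top")
A=cv2.resize(a[70:200,240:370,::-1],None,fx=4,fy=4,interpolation=cv2.INTER_CUBIC)
B=cv2.resize(b[130:240,140:270,::-1],None,fx=4,fy=4,interpolation=cv2.INTER_CUBIC)
B=cv2.copyMakeBorder(B,0,80,0,0,cv2.BORDER_CONSTANT)
C=cv2.resize(np.hstack([A,B]),None,fx=.76,fy=.76)
cv2.imwrite("pics/c.png",cv2.convertScaleAbs(C,alpha=1.6,beta=10))
```

```text
[ 27.60847213 -11.29042744 -22.39656718 128.88861501 -57.84230956
  53.22989793   4.90682287] [0.51054881 0.19207424 0.18242713] [-179.77666833  -44.87232407   56.79493705]
shift mm [ 1.  -0.2  3.5] turn [-0.001  0.002 -0.003] | world d [ 1.6  2.8 -1.7] shift in target axes [ 1.  -0.2  3.5]
shift mm [  1.3  -0.  119.5] turn [-0.001  0.002 -0.003] | world d [ 46.2  71.6 -83.7] shift in target axes [  1.   -0.2 119.5]
```

View pics/c.png

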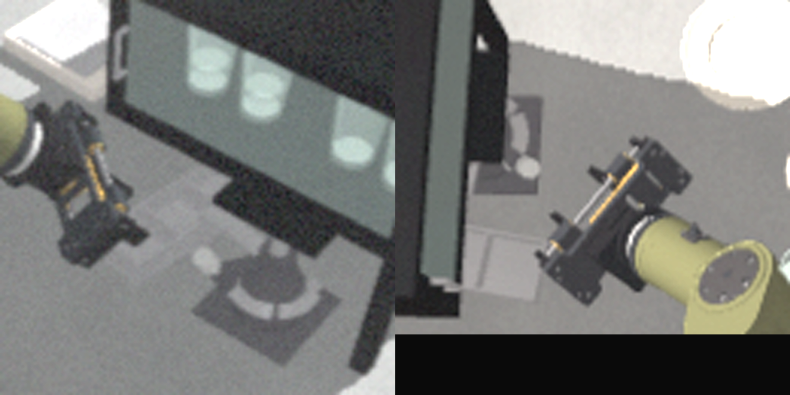

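The open jaws line up with the knob, which shows at (205,262) in the left panel and (528,167) in the right. I'll move in on it now.

Request:
send_rows(plan=[[60,0,0,20,0,0,0],[60,0,0,20,0,0,0],[60,0.5,0,20,0,0,0],[60,0.5,0,15,0,0,0],[60,0,0,15,0,0,0],[60,0,0,15,0,0,0],[60,0,0,13,0,0,0],[60,0,0,0,0,0,0]])

```text
time_s: 5.5
tool_pos: [0.5576, 0.2615, 0.0998]
tool_rot: [-179.7, -44.9, 56.6]
force: [1.7, -0.7, 0.0]
grip_width: 0.0599
```

Request:
send_rows(plan=[[20,0,0,0,0,0,0],[20,0,0,0,0,0,0],[20,0,0,0,0,0,0],[20,0,0,0,0,0,0],[20,0,0,0,0,0,0],[20,0,0,0,0,0,0]], grip_force=35)

```text
time_s: 6.1
tool_pos: [0.5569, 0.2618, 0.1]
tool_rot: [-179.8, -44.9, 56.7]
force: [0.2, 0.4, -0.8]
grip_width: 0.0229
```

Run:
```python
from h import *
o=env.get_obs();print(o["qpos"],o["tool_pos"],o["force"],o["wrist_torque"],o["grip_width"])
p,r=knobpose(0);go(p,r)
# pull 12 mm along plunger axis in tool axes
a=st(S,knobst(0,12))-st(S,knobst(0));print(r.inv().apply(a[0]*1000))
```

```text
[ 21.72357702   2.99973221 -29.33465098 127.94882601 -64.26286356
  35.08817738   9.82408327] [0.55686271 0.2618429  0.09999323] [ 0.24277562  0.36195829 -0.79090866] [-0.6842489   0.37387508 -0.01443546] 0.02287242209428012
shift mm [ 0.1 -1.   2. ] turn [ 0.     0.002 -0.003] | world d [-0.1  1.8 -1.3] shift in target axes [ 0.1 -1.   2. ]
[ 2.08377813e+00 -1.07079501e-13 -1.18176930e+01]
```

Request:
send_rows(plan=[[0,0,0,0,0,0,0],[0,0,0,0,0,0,0],[0,0,0,0,0,0,0]])

```text
time_s: 6.4
tool_pos: [0.5568, 0.262, 0.0998]
tool_rot: [-179.8, -44.9, 56.7]
force: [0.3, -0.4, -0.4]
grip_width: 0.0044
```

Run:
```python
from h import *
o=env.get_obs();print(o["tool_pos"],o["force"],o["wrist_torque"],o["grip_width"])
a=env.read_camera("scene");b=env.read_camera("top")
A=cv2.resize(a[100:180,270:370,::-1],None,fx=5,fy=5,interpolation=cv2.INTER_CUBIC)
B=cv2.resize(b[140:220,150:210,::-1],None,fx=5,fy=5,interpolation=cv2.INTER_CUBIC)
cv2.imwrite("pics/d.png",cv2.convertScaleAbs(np.hstack([A,B]),alpha=1.8,beta=10))
```

```text
[0.55677004 0.2619706  0.09980748] [ 0.30126116 -0.39345555 -0.41214736] [-0.6636335   0.38073441  0.00753688] 0.004396598438678658
```

View pics/d.png

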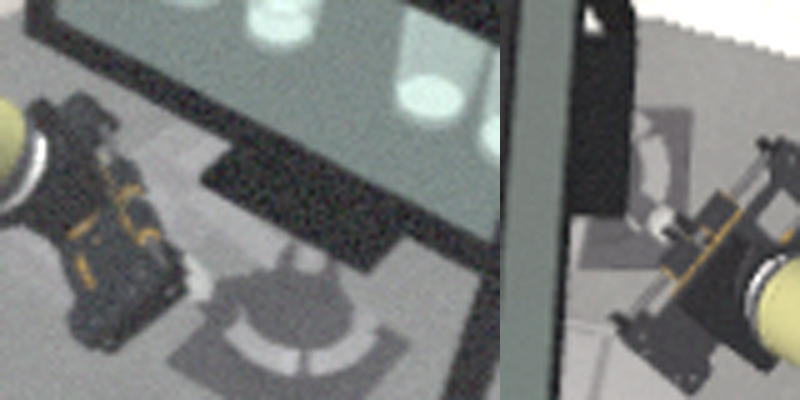

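Run:
```python
from h import *
p,r=cur()
for n,o in(("scene",(270,100)),("top",(150,140))):
  q=[p,p-.0187*r.as_matrix()[:,2],p-.07*r.as_matrix()[:,2],st(S,knobst(0))[0]]
  uv=(proj(n,np.array(q))-o)*5+2; uv[:,0]+=500*(n=="top"); print(n,uv.round().tolist())
```

```text
scene [[203.0, 285.0], [187.0, 276.0], [144.0, 249.0], [191.0, 277.0]]
top [[659.0, 218.0], [669.0, 224.0], [698.0, 242.0], [666.0, 224.0]]
```

Run:
```python
from h import *
p=np.array([0.51055,0.19207,0.18243]);z=np.array([.385,.593,-.707])
P=np.array([p,p-.0187*z,p-.04*z,p-.06*z])
print("scene (obs ~285,140)",proj("scene",P).round(1).tolist());print("top (obs ~199.9,194.1)",proj("top",P).round(1).tolist())
print(tri([285,140],[199.9,194.1]))
# current full-res look, native crops enlarged more
a=cv2.imread("pics/d.png")
A=env.read_camera("scene")[125:175,280:330,::-1];B=env.read_camera("top")[160:210,165:215,::-1]
C=np.hstack([cv2.resize(x,(400,400),interpolation=cv2.INTER_CUBIC) for x in(A,B)])
C=cv2.convertScaleAbs(C,alpha=2.2,beta=20);
from h import proj
for n,o,dx in(("scene",(280,125),0),("top",(165,160),400)):
  u=(proj(n,cur()[0])[0]-o)*8+4; cv2.drawMarker(C,(int(u[0]+dx),int(u[1])),(0,0,255),0,14,1)
cv2.imwrite("pics/e.png",C)
```

```text
scene (obs ~285,140) [[289.7, 144.2], [286.3, 142.1], [282.3, 139.7], [278.5, 137.3]]
top (obs ~199.9,194.1) [[194.7, 191.7], [197.0, 193.1], [199.6, 194.7], [202.2, 196.3]]
(array([0.50037765, 0.17110808, 0.20937259]), np.float64(1.0365945074359502))
```

View pics/e.png

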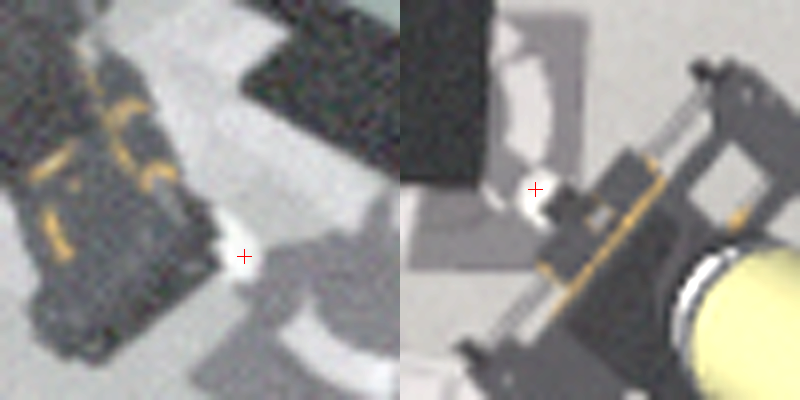

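Request:
send_rows(plan=[[52,0,0,0,0,0,0],[52,0,0,0,0,0,0],[52,0,0,0,0,0,0],[52,0,0,0,0,0,0],[52,0,0,0,0,0,0],[52,0,0,0,0,0,0],[52,0,0,4,0,0,0],[52,0,0,4,0,0,0],[52,0,0,4,0,0,0],[52,0,0,4,0,0,0],[52,0,0,4,0,0,0],[52,0,0,0,0,0,0]])

```text
time_s: 7.8
tool_pos: [0.5642, 0.2744, 0.0851]
tool_rot: [-179.7, -44.9, 56.7]
force: [1.0, -0.2, 0.3]
grip_width: 0.0521
```

Request:
send_rows(plan=[[15,0,0,0,0,0,0],[15,0,0,0,0,0,0],[15,0,0,0,0,0,0],[15,0,0,0,0,0,0],[15,0,0,0,0,0,0],[15,0,0,0,0,0,0],[15,0,0,0,0,0,0]])

```text
time_s: 8.5
tool_pos: [0.5644, 0.2738, 0.0857]
tool_rot: [-179.8, -44.9, 56.7]
force: [-2.4, -1.5, 2.5]
grip_width: 0.0248
```

Run:
```python
from h import *
o=env.get_obs();print(o["qpos"],o["tool_pos"],o["force"],o["wrist_torque"],o["grip_width"])
A=env.read_camera("scene")[125:175,280:330,::-1];B=env.read_camera("top")[160:210,165:215,::-1]
C=np.hstack([cv2.resize(x,(400,400),interpolation=cv2.INTER_CUBIC) for x in(A,B)])
C=cv2.convertScaleAbs(C,alpha=2.2,beta=20);
for n,o,dx in(("scene",(280,125),0),("top",(165,160),400)):
  u=(proj(n,cur()[0])[0]-o)*8+4; cv2.drawMarker(C,(int(u[0]+dx),int(u[1])),(0,0,255),0,14,1)
cv2.imwrite("pics/f.png",C)
```

```text
[ 20.66419403   5.82368654 -30.22070594 127.39961271 -65.52936013
  32.1675689   11.18866121] [0.56435014 0.27383369 0.08573921] [-2.40590194 -1.5286272   2.46452716] [-0.53848604  0.55698646  0.26029419] 0.024821074169621284
```

Request:
send_rows(plan=[[15,0.35,0,-2,0,0,0],[15,0.35,0,-2,0,0,0],[15,0.35,0,-2,0,0,0],[15,0.35,0,-2,0,0,0],[15,0.35,0,-2,0,0,0],[15,0.35,0,-2,0,0,0],[15,0,0,0,0,0,0]], grip_force=50)

```text
time_s: 9.3
tool_pos: [0.5604, 0.2681, 0.0956]
tool_rot: [-179.8, -44.9, 56.7]
force: [3.9, 4.7, -6.2]
grip_width: 0.0247
```

Run:
```python
from h import *
p,r=cur();o=env.get_obs();print(o["tool_pos"],o["force"],r.inv().apply(o["force"]),o["wrist_torque"],o["grip_width"])
A=env.read_camera("scene")[125:175,280:330,::-1];B=env.read_camera("top")[160:210,165:215,::-1]
C=np.hstack([cv2.resize(x,(400,400),interpolation=cv2.INTER_CUBIC) for x in(A,B)])
C=np.vstack([cv2.imread("pics/f.png")[60:340],cv2.convertScaleAbs(C,alpha=2.2,beta=20)[60:340]]);
cv2.imwrite("pics/g.png",C)
```

```text
[0.56035814 0.26811539 0.09562455] [ 3.93997796  4.67407568 -6.24585646] [-0.10879078  0.76444094  8.70545389] [-0.6748972   0.2655504  -0.07205244] 0.02472864772916683
```

View pics/g.png

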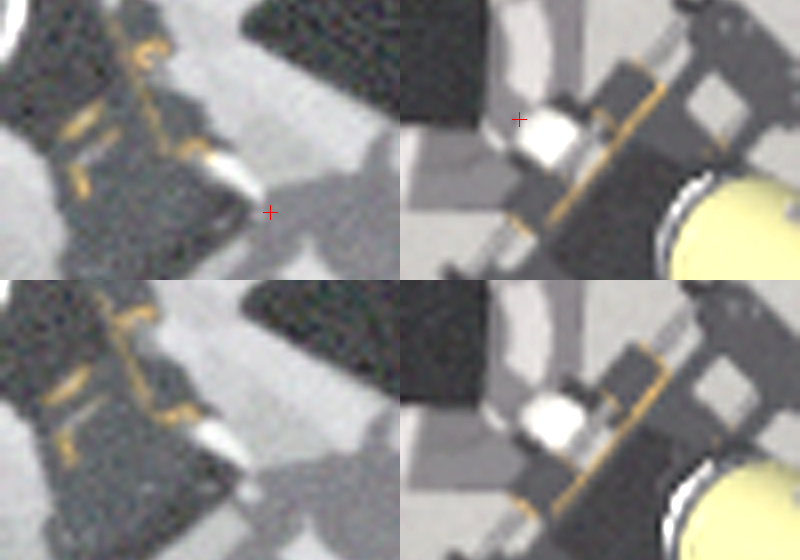

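```bash
cat >> h.py <<'E'
def swing(d):
    p,r=cur();v=p-[S[0],S[1],p[2]];Rz=R.from_rotvec([0,0,d])
    print("row shift",np.round(r.inv().apply(Rz.apply(v)-v)*1000,2),"turn",np.round(r.inv().apply([0,0,d]),4))
def rackang():
    p,r=cur();v=p-[S[0],S[1],p[2]];z=r.as_matrix()[:,2]
    print("ang pos",np.arctan2(v[1],v[0])-S[2]+np.radians(127.5),"ang tool",np.arctan2(-z[1],-z[0])-S[2]+np.radians(127.5),"rad",np.linalg.norm(v),"force tool",np.round(r.inv().apply(env.get_obs()["force"]),1),env.get_obs()["qpos"].round(1))
E
python3 -c "
from h import *
rackang();swing(.075)"
```

```text
ang pos 0.007664200652510278 ang tool 0.0007276444656718617 rad 0.0759764126553873 force tool [1.  1.6 7.3] [ 21.2   4.1 -29.8 127.6 -64.5  33.9   9.9]
row shift [0.2  5.69 0.18] turn [ 0.0529 -0.0002 -0.0531]
```

Request:
send_rows(plan=[[15,0.2,5.7,0.2,0.053,0,-0.053],[15,0.2,5.7,0.2,0.053,0,-0.053],[15,0.2,5.7,0.2,0.053,0,-0.053],[15,0.2,5.7,0.2,0.053,0,-0.053]])

```text
time_s: 9.8
tool_pos: [0.5811, 0.2589, 0.0952]
tool_rot: [-179.7, -44.9, 74.0]
force: [1.5, 7.9, -4.1]
grip_width: 0.0251
```

```bash
python3 -c "
from h import *
rackang();swing(.075);print(env.get_obs()['grip_width'])"
```

```text
ang pos 0.3066087698828799 ang tool 0.30455672020635816 rad 0.07599259893549873 force tool [ 2.8 -0.7  8.5] [ 22.6  15.5 -26.5 115.1 -51.3  48.   16.5]
row shift [0.19 5.69 0.16] turn [ 0.053  -0.0003 -0.0531]
0.025094741665932827
```

Request:
send_rows(plan=[[15,0.2,5.7,0.2,0.053,0,-0.053],[15,0.2,5.7,0.2,0.053,0,-0.053],[15,0.2,5.7,0.2,0.053,0,-0.053],[15,0.2,5.7,0.2,0.053,0,-0.053],[15,0.2,5.7,0.2,0.053,0,-0.053],[15,0.2,5.7,0.2,0.053,0,-0.053],[15,0.2,5.7,0.2,0.053,0,-0.053],[15,0.2,5.7,0.2,0.053,0,-0.053],[15,0.2,5.7,0.2,0.053,0,-0.053],[15,0.2,5.7,0.2,0.053,0,-0.053],[15,0.2,5.7,0.2,0.053,0,-0.053],[15,0,0,0,0,0,0]])

```text
time_s: 11.0
tool_pos: [0.6416, 0.2693, 0.0927]
tool_rot: [-179.6, -45.1, 121.2]
force: [-2.4, 3.3, -6.5]
grip_width: 0.0248
```

```bash
python3 -c "
from h import *
rackang();swing(.02);print(env.get_obs()['grip_width'])"
```

```text
ang pos 1.145943473292922 ang tool 1.129680286113609 rad 0.07462385268261053 force tool [-1.7 -0.3  7.4] [ 10.9  46.4 -24.9  69.9 -23.5  85.8  27.3]
row shift [0.04 1.49 0.03] turn [ 0.0142 -0.0001 -0.0141]
0.024780804126910427
```

Request:
send_rows(plan=[[15,0.1,4.5,0.1,0.0425,0,-0.0425],[15,-0.35,0,2,0,0,0],[15,-0.35,0,2,0,0,0],[31,0,0,0,0,0,0],[31,0,0,0,0,0,0],[31,-0.35,0,2,0,0,0],[31,-0.35,0,2,0,0,0],[31,-0.35,0,2,0,0,0],[31,-0.35,0,2,0,0,0],[31,0,0,0,0,0,0]], grip_force=20)

```text
time_s: 12.0
tool_pos: [0.6412, 0.2761, 0.0851]
tool_rot: [-179.7, -45.1, 124.6]
force: [-0.8, 0.1, 0.1]
grip_width: 0.0314
```

```bash
python3 -c "
from h import *
rackang();swing(.02);print(env.get_obs()['grip_width'])"
```

```text
ang pos 1.1946232802236647 ang tool 1.185458321738178 rad 0.06879703915682658 force tool [ 0.5 -0.6  0.3] [  9.4  48.4 -25.   67.4 -22.1  87.6  28.5]
row shift [0.02 1.38 0.02] turn [ 0.0142 -0.0001 -0.0141]
0.03143371612246201
```

Request:
send_rows(plan=[[31,0,1.4,0,0.0142,0,-0.0142],[31,0,1.4,0,0.0142,0,-0.0142],[31,0,1.4,0,0.0142,0,-0.0142],[31,0,1.4,0,0.0142,0,-0.0142],[31,0,1.4,0,0.0142,0,-0.0142],[31,0,1.4,0,0.0142,0,-0.0142],[31,0,0,0,0,0,0]])

```text
time_s: 12.7
tool_pos: [0.6484, 0.282, 0.0853]
tool_rot: [-179.9, -45.2, 131.6]
force: [-0.6, -0.2, -0.8]
grip_width: 0.0313
```

```bash
python3 -c "
from h import *
rackang();print(env.get_obs()['force'],env.get_obs()['wrist_torque'])"
```

```text
ang pos 1.329334991017942 ang tool 1.3058202882585515 rad 0.06879886336907633 force tool [-0.4 -0.6  0.8] [  6.3  52.7 -25.1  59.7 -19.1  93.8  30.7]
[-0.64862104 -0.19932772 -0.81475593] [-0.52572341 -0.66316967  0.02517903]
```

Request:
send_rows(plan=[[31,0,1.4,0,0.0142,0,-0.0142],[31,0,1.4,0,0.0142,0,-0.0142],[31,0,0,0,0,0,0]])

```text
time_s: 13.0
tool_pos: [0.6503, 0.2832, 0.0853]
tool_rot: [-179.8, -45.1, 133.9]
force: [-0.8, -0.4, 0.9]
grip_width: 0.0313
```

```bash
python3 -c "
from h import *
rackang();print(env.get_obs()['force'],env.get_obs()['wrist_torque'])"
```

```text
ang pos 1.3614982845448664 ang tool 1.3465481050988535 rad 0.06925491835933448 force tool [ 0.8 -0.9 -0.4] [  5.2  54.2 -25.1  57.  -18.1  95.9  31.5]
[-0.84114062 -0.38373099  0.88726428] [-0.57221441 -0.54454457  0.16423752]
```

Request:
send_rows(plan=[[31,0,1.2,0,0.0106,0,-0.0106],[31,0,1.2,0,0.0106,0,-0.0106],[31,0,0,0,0,0,0]])

```text
time_s: 13.3
tool_pos: [0.6506, 0.2831, 0.0853]
tool_rot: [-179.5, -45.2, 135.5]
force: [-6.5, -5.0, 1.6]
grip_width: 0.0313
```

Run:
```python
from h import *
rackang()
a=env.read_camera("scene");b=env.read_camera("top")
A=a[110:190,260:340,::-1];B=b[145:225,140:220,::-1]
C=np.hstack([cv2.resize(x,(400,400),interpolation=cv2.INTER_CUBIC) for x in(A,B)])
C=cv2.convertScaleAbs(C,alpha=2,beta=20)
for n,o,dx in(("scene",(260,110),0),("top",(140,145),400)):
  for th,c in((1.309,(0,0,255)),):
    for pl in(0,8):
      u=(proj(n,st(S,knobst(th,pl)))[0]-o)*5+2; cv2.drawMarker(C,(int(u[0]+dx),int(u[1])),c if pl==0 else (255,0,0),0,10,1)
cv2.imwrite("pics/h.png",C)
```

```text
ang pos 1.3638545670351239 ang tool 1.3822277021700111 rad 0.06949705945632204 force tool [ 1.9 -8.1 -0.3] [  4.4  55.3 -25.   55.1 -17.3  97.7  32. ]
```

View pics/h.png

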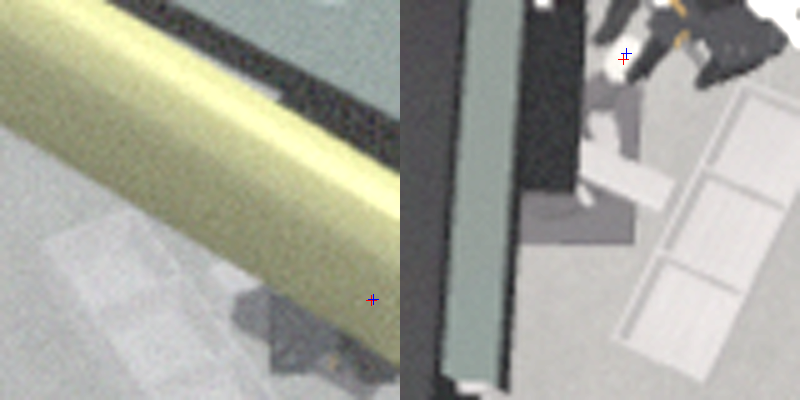

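Request:
send_rows(plan=[[31,0,-2,0,0,0,0],[31,0,-2,0,0,0,0],[31,0,-2,0,0,0,0],[31,0,-2,0,0,0,0],[31,0,-2,0,0,0,0],[31,0,-1.5,0,0,0,0],[31,0,0,0,0,0,0]])

```text
time_s: 14.1
tool_pos: [0.6445, 0.2764, 0.0856]
tool_rot: [-179.9, -45.1, 135.5]
force: [1.3, 1.0, 0.3]
grip_width: 0.0307
```

```bash
python3 -c "
from h import *
rackang()"
```

```text
ang pos 1.2356256456560937 ang tool 1.3726621176935445 rad 0.07055546900288935 force tool [-0.   1.6 -0.4] [  5.4  54.1 -25.1  57.2 -17.4  96.8  32.8]
```

Request:
send_rows(plan=[[31,0,-1,0,0,0,0],[31,0,-1,0,0,0,0],[31,0,0,0,0,0,0]])

```text
time_s: 14.4
tool_pos: [0.6441, 0.2759, 0.0856]
tool_rot: [179.9, -45.1, 135.6]
force: [5.0, 4.3, -0.7]
grip_width: 0.0313
```

```bash
python3 -c "
from h import *
rackang()"
```

```text
ang pos 1.2266024716464312 ang tool 1.369225070347075 rad 0.07063668958683217 force tool [-0.9  6.6  0.2] [  5.5  53.9 -25.2  57.5 -17.5  96.5  32.9]
```

Request:
send_rows(plan=[[31,0,4.5,0,0,0,0],[50,0,0,0,0,0,0],[50,0,0,0,0,0,0],[50,0,0,0,0,0,0],[50,0,0,-15,0,0,0],[80,0,0,-25,0,0,0],[87,0,0,-35,0,0,0],[87,0,0,-40,0,0,0],[87,0,0,-40,0,0,0],[87,0,0,-40,0,0,0],[87,0,0,-40,0,0,0],[87,0,0,-40,0,0,0]])

```text
time_s: 15.6
tool_pos: [0.7272, 0.1558, 0.2495]
tool_rot: [175.9, -43.2, 135.5]
force: [0.7, -0.5, 0.0]
grip_width: 0.086
```

Run:
```python
from h import *
o=env.get_obs();print(o["tool_pos"],o["tool_rot"],o["qpos"].round(1))
env.read_camera("scene");env.read_camera("top")
for n in("scene","top"):
    for q in("tumbler0_mid","tumbler1_mid","cell1"):
        print(n,q,[(np.round(r["confidence"],2),np.round(r["rect"]).tolist(), int(r["region"].sum())) for r in env.regions_of(n,q)])
a=env.read_camera("scene");b=env.read_camera("top")
A=a[180:300,170:290,::-1];B=b[170:240,255:355,::-1];T=b[140:240,140:240,::-1]
cv2.imwrite("pics/i.png",np.vstack([np.hstack([cv2.resize(A,(400,400),interpolation=2),cv2.resize(T,(400,400),interpolation=2)])]+[np.hstack([cv2.resize(B[:50],(400,200),interpolation=2),cv2.resize(B[20:70],(400,200),interpolation=2)])]))
```

```text
[0.72717569 0.15583081 0.24950336] [175.85035926 -43.15420461 135.50145516] [ 12.1  60.1 -40.4  28.6  -5.8 117.6  25.1]
scene tumbler0_mid [(np.float64(0.59), [208.0, 194.0, 226.0, 222.0], 471), (np.float64(0.21), [270.0, 154.0, 316.0, 209.0], 1184)]
scene tumbler1_mid [(np.float64(0.94), [91.0, 247.0, 122.0, 276.0], 607), (np.float64(0.73), [270.0, 33.0, 421.0, 209.0], 13335), (np.float64(0.72), [115.0, 272.0, 144.0, 302.0], 643), (np.float64(0.59), [176.0, 268.0, 203.0, 299.0], 616), (np.float64(0.59), [145.0, 284.0, 169.0, 315.0], 597)]
scene cell1 [(np.float64(0.79), [269.0, 160.0, 319.0, 206.0], 1161)]
top tumbler0_mid []
top tumbler1_mid [(np.float64(0.79), [327.0, 177.0, 350.0, 200.0], 285), (np.float64(0.72), [358.0, 216.0, 381.0, 233.0], 293), (np.float64(0.66), [358.0, 250.0, 379.0, 263.0], 264), (np.float64(0.64), [350.0, 193.0, 372.0, 212.0], 253), (np.float64(0.63), [294.0, 246.0, 311.0, 262.0], 243)]
top cell1 [(np.float64(0.89), [174.0, 154.0, 230.0, 225.0], 1625)]
```

View pics/i.png

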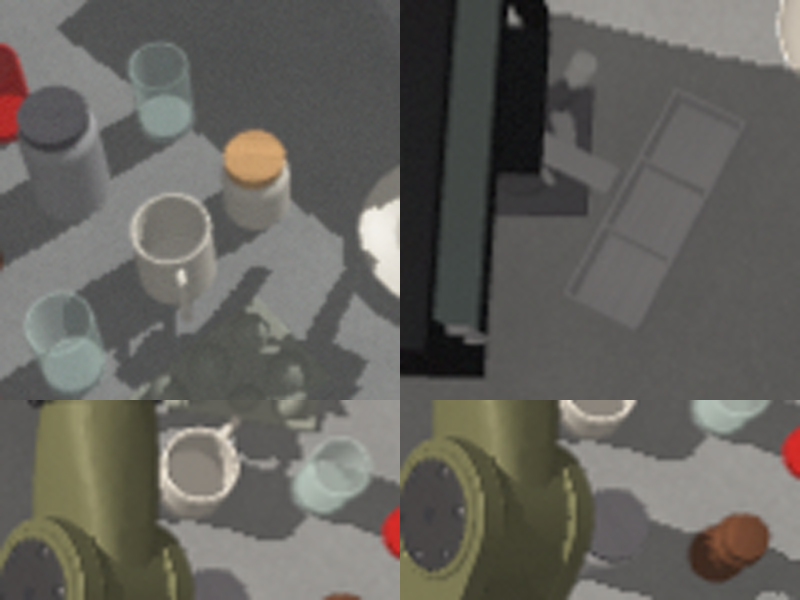

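Run:
```python
from h import *
v=lambda x,y,s,ox,oy:np.array([x/s+ox-.35,y/s+oy-.35])
for nm,sr,sb,tr,tb in(("A",v(159,65,10/3,170,180),v(165,116,10/3,170,180),v(537,317,2.5,60,90),v(533,326,2.5,60,90)),
 ("B",v(62,322,10/3,170,180),v(72,363,10/3,170,180),v(341,66,4,255,170),v(317,88,4,255,170))):
    f=lambda q:np.r_[proj("scene",[q[0],q[1],q[2]])[0]-sr,proj("top",[q[0],q[1],q[2]])[0]-tr,proj("scene",[q[0],q[1],q[3]])[0]-sb,proj("top",[q[0],q[1],q[3]])[0]-tb]
    r=least_squares(f,[.5,-.2,.1,0]);print(nm,r.x.round(4),r.fun.round(1))
cs=[onz("top",v(x-400,y,4,140,140),.06) for x,y in((680,88),(746,125),(637,328),(568,292))]
cs=np.array(cs);print("tray centre",cs.mean(0),"long",cs[0]-cs[3],cs[1]-cs[2],np.degrees(np.arctan2(*(cs[0]-cs[3])[::-1])),np.degrees(np.arctan2(*(cs[1]-cs[2])[::-1])),"lens",np.linalg.norm(cs[0]-cs[3]),np.linalg.norm(cs[0]-cs[1]))
a=np.radians(172.5)+1.309
m=st(S,[165*np.cos(a),165*np.sin(a),24])[0];d=np.array([np.cos(a+np.pi/2+S[2]),np.sin(a+np.pi/2+S[2]),0]);print("pred cells",m-.078*d,m,m+.078*d)
```

```text
A [ 0.4569 -0.1111  0.1033  0.0116] [-0.2 -0.   0.   0.2  0.4 -0.   0.2 -0. ]
B [ 0.5999 -0.3577  0.0961  0.0057] [-0.7 -0.  -0.4  0.3  0.9  0.   0.6 -0.2]
tray centre [0.5407521  0.17466452] long [ 0.21922748 -0.08717309] [ 0.2156777 -0.0858211] -21.68462749046391 -21.698283233371615 lens 0.23592336941462308 0.07843732628201106
pred cells [0.47612616 0.19931357 0.024     ] [0.55031154 0.17521939 0.024     ] [0.62449691 0.15112521 0.024     ]
```

```bash
cat > tray.py <<'E'
from h import *
from scipy.optimize import minimize
K=4
def sil(n,x,y,ph,z0=.02):
    l,w=.119,.041;c,s=np.cos(ph),np.sin(ph)
    P=[[x+c*a*l-s*b*w,y+s*a*l+c*b*w,z] for a in(-1,1) for b in(-1,1) for z in(z0,.06)]
    h=cv2.convexHull((proj(n,P)*16*K+8*K).astype(np.int32))
    m=np.zeros((384*K,512*K),np.uint8);cv2.fillConvexPoly(m,h,1,shift=4);return cv2.resize(m.astype(np.float32),(512,384),interpolation=cv2.INTER_AREA)
def fit():
    M={}
    for n in("scene","top"):
        env.read_camera(n);r=env.regions_of(n,"cell1")[0];M[n]=r["region"].astype(np.float32);print(n,r["confidence"],r["rect"])
    for names in(("scene",),("top",),("scene","top")):
        c=lambda q:sum(np.abs(sil(n,*q)-M[n]).sum() for n in names)
        r=min((minimize(c,[.541,.176,g],method="Nelder-Mead",options=dict(initial_simplex=[[.541,.176,g],[.551,.176,g],[.541,.186,g],[.541,.176,g+.08]])) for g in(-.38,-.32)),key=lambda r:r.fun)
        v=r.x[:2]-S[:2];print(names,r.x.round(4),r.fun,"dist",np.linalg.norm(v),"perp-check deg",np.degrees(r.x[2]-np.arctan2(v[1],v[0]))-90)
fit()
E
python3 tray.py
```

```text
scene 0.95 [270.0, 156.6, 321.3, 210.9]
top 0.94 [174.0, 153.0, 227.5, 224.4]
('scene',) [ 0.5439  0.1756 -0.3652] 278.875 dist 0.1667213497713349 perp-check deg -0.8102527269617781
('top',) [ 0.542   0.1792 -0.376 ] 313.875 dist 0.16405192355011347 perp-check deg -0.35253450071380144
('scene', 'top') [ 0.5425  0.1778 -0.3747] 609.8125 dist 0.16512606149135242 perp-check deg -0.6193389230244009
```

```bash
cat >> h.py <<'E'
CELL=[np.array([.4697,.2059]),np.array([.5425,.1778]),np.array([.6153,.1497])]
def down(yaw): return R.from_euler("xyz",[180,0,yaw],degrees=True)
E
python3 - <<'E'
from h import *
v=lambda x,y,s,ox,oy:np.array([x/s+ox-.35,y/s+oy-.35])
for nm,sr,sb,tr,tb in(("A",v(159,65,10/3,170,180),v(165,116,10/3,170,180),v(537,317,2.5,60,90),v(533,326,2.5,60,90)),
 ("B",v(62,322,10/3,170,180),v(72,363,10/3,170,180),v(341,66,4,255,170),v(317,88,4,255,170))):
    f=lambda q:np.r_[proj("scene",[q[0],q[1],.1])[0]-sr,proj("top",[q[0],q[1],.1])[0]-tr,proj("scene",[q[0],q[1],.003])[0]-sb,proj("top",[q[0],q[1],.003])[0]-tb]
    r=least_squares(f,[.5,-.2]);print(nm,r.x.round(4),r.fun.round(1))
go(np.array([.457,-.111,.25]),down(129))
E
```

```text
A [ 0.4558 -0.1102] [-0.1  0.2 -0.3  0.6  0.6  1.  -0.2  0.6]
B [ 0.6001 -0.3577] [-0.9 -0.6 -0.2  0.   1.   0.4  0.5 -0.1]
shift mm [   5.1 -379.9  -25. ] turn [ 0.025 -0.755  0.081] | world d [-270.6 -267.8    2.1] shift in target axes [ -37.8 -378.8   -2.1]
```

Request:
send_rows(plan=[[87,0,-20,-10,0.004,-0.126,0.0135],[87,0,-40,0,0.004,-0.126,0.0135],[87,0,-40,0,0.004,-0.126,0.0135],[87,0,-40,0,0.004,-0.126,0.0135],[87,0,-40,0,0.004,-0.126,0.0135],[87,0,-40,0,0.004,-0.126,0.0135],[87,0,-40,0,0,0,0],[87,0,-40,0,0,0,0],[87,0,-40,0,0,0,0],[87,0,-40,0,0,0,0]])

```text
time_s: 17.3
tool_pos: [0.4427, -0.0931, 0.2506]
tool_rot: [179.9, -0.3, 129.0]
force: [0.3, -1.3, -0.4]
grip_width: 0.0867
```

Run:
```python
from h import *
print(env.get_obs()["qpos"].round(1),cur()[0])
go(np.array([.4558,-.1105,.25]),down(129))
```

```text
[ 43.5  -6.8 -31.5 103.1  -3.8  82.9  51.6] [ 0.44272631 -0.09308825  0.25059073]
shift mm [-21.8  -0.8   0.5] turn [ 0.002 -0.005 -0.   ] | world d [ 13.1 -17.4  -0.6] shift in target axes [-21.8  -0.8   0.6]
```

Request:
send_rows(plan=[[87,-22,-1,0,0,0,0],[87,0,0,40,0,0,0],[87,0,0,40,0,0,0],[87,0,0,30,0,0,0],[87,0,0,20,0,0,0],[87,0,0,15,0,0,0],[87,0,0,15,0,0,0],[87,0,0,0,0,0,0]])

```text
time_s: 18.1
tool_pos: [0.4551, -0.1085, 0.0884]
tool_rot: [-180.0, -0.6, 129.0]
force: [-0.2, -0.8, 0.8]
grip_width: 0.0867
```

Run:
```python
from h import *
go(np.array([.4558,-.1105,.05]),down(129))
a=env.read_camera("scene")[150:250,170:270,::-1];b=env.read_camera("top")[170:250,225:325,::-1]
C=np.hstack([cv2.resize(a,(400,400),interpolation=2),cv2.copyMakeBorder(cv2.resize(b,(400,320),interpolation=2),0,80,0,0,0)])
for n,o,dx in(("scene",(170,150),0),("top",(225,170),400)):
  for dz in(0,.0187):
    u=(proj(n,cur()[0]+[0,0,dz])[0]-o)*4+2; cv2.drawMarker(C,(int(u[0]+dx),int(u[1])),(0,0,255),0,14,1)
cv2.imwrite("pics/j.png",cv2.convertScaleAbs(C,alpha=1.5))
```

```text
shift mm [-2.4 -0.7 38.4] turn [-0.   -0.01 -0.  ] | world d [  0.7  -2.  -38.4] shift in target axes [-2.  -0.7 38.4]
```

View pics/j.png

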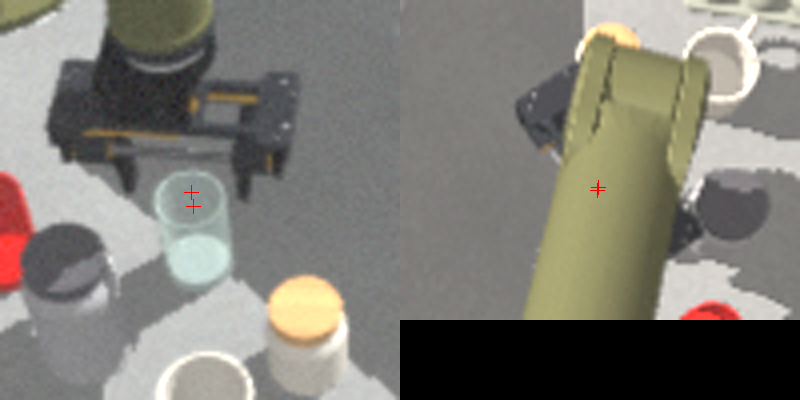

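Request:
send_rows(plan=[[87,0,0,-40,0,0,0],[87,0,0,0,0,0,0.149],[87,0,0,0,0,0,0.149],[87,0,0,0,0,0,0.149],[87,0,0,0,0,0,0.149],[87,0,0,0,0,0,0.149],[87,0,0,0,0,0,0.149],[87,0,0,0,0,0,0.149],[87,0,0,0,0,0,0]])

```text
time_s: 19.1
tool_pos: [0.4577, -0.1097, 0.1314]
tool_rot: [-179.8, -0.3, 69.2]
force: [0.3, -0.5, -0.3]
grip_width: 0.0868
```

Run:
```python
from h import *
go(np.array([.4558,-.1105,.045]),down(69))
```

```text
shift mm [-1.8 -1.2 86.4] turn [-0.003 -0.004  0.003] | world d [ -1.9  -0.8 -86.4] shift in target axes [-1.5 -1.5 86.4]
```

Now I'll descend, grip gently and lift a little.

Request:
send_rows(plan=[[87,-1.5,-1.5,25,0,0,0],[87,0,0,20,0,0,0],[87,0,0,20,0,0,0],[87,0,0,21,0,0,0],[75,0,0,0,0,0,0],[68,0,0,0,0,0,0],[64,0,0,0,0,0,0],[56,0,0,0,0,0,0],[56,0,0,0,0,0,0],[56,0,0,0,0,0,0]], grip_force=15)

```text
time_s: 20.1
tool_pos: [0.455, -0.1099, 0.0452]
tool_rot: [-179.8, -0.2, 69.2]
force: [-2.8, 1.1, 5.7]
grip_width: 0.0606
```

Run:
```python
from h import *
o=env.get_obs();print(o["grip_width"],o["force"],o["tool_pos"],o["qpos"].round(1))
go(np.array([CELL[0][0],CELL[0][1],.19]),down(69))
```

```text
0.06061272477144147 [-2.79448929  1.12071505  5.7411996 ] [ 0.45504597 -0.10991024  0.04515296] [ 42.1   5.9 -32.7 116.8   3.4  58.4 -13. ]
shift mm [ 301.1  -98.9 -143.1] turn [-0.004 -0.004  0.004] | world d [ 14.7 315.8 144.8] shift in target axes [ 300.1  -99.5 -144.8]
```

Request:
send_rows(plan=[[56,0,0,-5,0,0,0],[56,0,0,-15,0,0,0],[56,0,0,-25,0,0,0],[56,0,0,-30,0,0,0],[56,0,0,-35,0,0,0],[56,0,0,-35,0,0,0],[56,0,0,0,0,0,-0.1],[56,0,0,0,0,0,-0.1],[56,0,0,0,0,0,-0.1],[56,0,0,0,0,0,-0.1],[56,0,0,0,0,0,0]], grip_force=20)

```text
time_s: 21.2
tool_pos: [0.455, -0.1107, 0.189]
tool_rot: [-179.8, -0.3, 92.2]
force: [0.1, 0.9, -2.4]
grip_width: 0.0605
```

Run:
```python
from h import *
o=env.get_obs();print(o["grip_width"],o["force"],o["tool_pos"],o["qpos"].round(1))
go(np.array([CELL[0][0],CELL[0][1],.19]),down(92))
env.read_camera("scene");print([(r["confidence"],r["rect"].tolist() if hasattr(r["rect"],"tolist") else r["rect"]) for r in env.regions_of("scene","tumbler0_mid")][:3])
p=cur()[0]
for dx,dy in((0,0),):
  for z in(-.045,.055): print(proj("scene",p+[0,0,z]))
```

```text
0.060521222948829285 [ 0.0723779   0.93893074 -2.4483807 ] [ 0.45502683 -0.11074204  0.18901299] [ 43.2  -2.7 -31.2 106.9  -1.7  75.7  14.6]
shift mm [315.9  26.6   0.8] turn [-0.003 -0.006  0.003] | world d [ 14.7 316.6   1. ] shift in target axes [315.9  25.7  -1. ]
[(0.77, [202.4, 167.7, 224.1, 198.3])]
[[215.72545558 191.4029413 ]]
[[212.57803712 171.52259305]]
```

Request:
send_rows(plan=[[56,20,1,0,0,0,0],[56,35,3,0,0,0,0],[56,40,3,0,0,0,0],[56,40,3,0,0,0,0],[56,40,4,0,0,0,0],[56,40,4,0,0,0,0],[56,40,4,0,0,0,0],[56,35,3,0,0,0,0],[56,20,1,0,0,0,0],[56,6,0,0,0,0,0],[56,0,0,0,0,0,0]])

```text
time_s: 22.4
tool_pos: [0.4691, 0.2063, 0.1908]
tool_rot: [-179.8, -0.3, 92.2]
force: [-0.3, -1.1, -2.2]
grip_width: 0.0608
```

```bash
python3 - <<'E'
from h import *
o=env.get_obs();print(o["grip_width"],o["force"],o["tool_pos"],o["qpos"].round(1))
go(np.array([CELL[0][0],CELL[0][1],.069]),down(92))
E
sed -i 's/^fit()/if __name__=="__main__": fit()/' tray.py; python3 tray.py
```

```text
0.06078479087733312 [-0.26023873 -1.12655587 -2.21816222] [0.46911163 0.20628369 0.19080218] [ 23.8   5.1 -52.3 101.    3.8  75.9 -27.2]
shift mm [ -1.1   1.  121.8] turn [-0.003 -0.006  0.003] | world d [   0.6   -0.4 -121.8] shift in target axes [ -0.4   0.6 121.8]
scene 0.95 [267.9, 149.5, 340.3, 209.0]
top 0.58 [181.9, 150.3, 226.4, 217.6]
('scene',) [ 0.5411  0.178  -0.3833] 468.125 dist 0.1655066172790361 perp-check deg -0.6565286291618975
('top',) [ 0.5462  0.1754 -0.3574] 497.6875 dist 0.16613849911849574 perp-check deg -1.1209880472326859
('scene', 'top') [ 0.5415  0.1775 -0.3776] 975.1875 dist 0.1658203988506364 perp-check deg -0.5189183262736208
```

Request:
send_rows(plan=[[56,0,0,20,0,0,0],[56,0,0,20,0,0,0],[56,0,0,20,0,0,0],[56,0,0,15,0,0,0],[56,0,0,10,0,0,0],[56,0,0,10,0,0,0],[56,0,0,7,0,0,0],[56,0,0,5,0,0,0],[56,0,0,0,0,0,0]])

```text
time_s: 23.5
tool_pos: [0.4688, 0.2066, 0.0836]
tool_rot: [-179.8, -0.3, 92.1]
force: [-1.0, 0.7, -1.7]
grip_width: 0.0603
```

Request:
send_rows(plan=[[56,0,0,4,0,0,0],[56,0,0,4,0,0,0],[56,0,0,3,0,0,0],[56,0,0,2,0,0,0],[56,0,0,0,0,0,0]])

```text
time_s: 24.0
tool_pos: [0.4688, 0.2066, 0.0707]
tool_rot: [-179.8, -0.3, 92.1]
force: [0.1, 0.4, -2.5]
grip_width: 0.0603
```

Request:
send_rows(plan=[[56,0,0,1,0,0,0],[56,0,0,1,0,0,0],[56,0,0,1,0,0,0],[56,0,0,0,0,0,0]])

```text
time_s: 24.4
tool_pos: [0.4697, 0.2068, 0.0691]
tool_rot: [-179.9, -0.3, 92.1]
force: [-1.8, -1.4, 6.1]
grip_width: 0.0603
```

Request:
send_rows(plan=[[62,0,0,0,0,0,0],[66,0,0,0,0,0,0],[75,0,0,0,0,0,0],[87,0,0,0,0,0,0],[87,0,0,0,0,0,0],[87,0,0,-15,0,0,0],[87,0,0,-30,0,0,0],[87,0,0,-40,0,0,0],[87,0,0,-45,0,0,0],[87,0,0,-45,0,0,0],[87,0,0,-20,0,0,0]])

```text
time_s: 25.5
tool_pos: [0.4711, 0.2069, 0.2685]
tool_rot: [179.7, -0.4, 92.2]
force: [1.4, -0.9, -0.6]
grip_width: 0.0873
```

Run:
```python
from h import *
o=env.get_obs();print(o["grip_width"],o["tool_pos"],o["qpos"].round(1))
go(np.array([.6001,-.3577,.26]),down(69))
env.read_camera("scene");env.read_camera("top")
for n in("scene","top"):
  print(n,[(round(r["confidence"],2),np.round(r["rect"],1).tolist()) for r in env.regions_of(n,"tumbler0_mid")],[proj(n,[*CELL[0],z]).round(1).tolist() for z in(.024,.124)])
  for q in("mug","mill","canister"): print(q,[np.round(r["rect"]).tolist() for r in env.regions_of(n,q)])
```

```text
0.08725400092924976 [0.47106197 0.20694247 0.26852069] [ 25.1   2.5 -52.6  94.    1.7  84.1 -25.4]
shift mm [-569.2  107.5    4.9] turn [ 0.003 -0.008  0.404] | world d [ 129.  -564.6   -8.5] shift in target axes [-480.9  322.8    8.5]
scene [(0.76, [272.6, 141.4, 290.9, 168.1]), (0.52, [270.8, 147.3, 338.3, 208.6])] [[[281.7, 166.1]], [[282.9, 148.1]]]
mug [[208.0, 240.0, 234.0, 273.0], [175.0, 202.0, 202.0, 248.0]]
mill [[144.0, 233.0, 172.0, 266.0]]
canister [[175.0, 204.0, 203.0, 250.0], [278.0, 228.0, 328.0, 275.0], [331.0, 167.0, 339.0, 174.0], [239.0, 218.0, 256.0, 248.0]]
top [(0.51, [190.0, 198.8, 202.7, 214.9])] [[[195.6, 209.6]], [[192.0, 205.1]]]
mug []
mill [[327.0, 218.0, 349.0, 236.0]]
canister [[297.0, 210.0, 318.0, 237.0]]
```

Request:
send_rows(plan=[[87,-25,5,0,0,0,0],[87,-45,8.5,0,0,0,0],[87,-48,9,0,0,0,0],[87,-48,9,0,0,0,0],[87,-48,9,0,0,0,0],[87,-48,9,0,0,0,0],[87,-48,9,0,0,0,0],[87,-48,9,0,0,0,0],[87,-48,9,0,0,0,0],[87,-48,9,0,0,0,0],[87,-48,9,0,0,0,0],[87,-48,9,0,0,0,0]])

```text
time_s: 27.2
tool_pos: [0.5934, -0.3421, 0.2584]
tool_rot: [-179.8, -0.4, 92.1]
force: [-0.1, 0.3, -0.1]
grip_width: 0.0874
```

Request:
send_rows(plan=[[87,-17,4,0,0,0,0.1],[87,0,0,0,0,0,0.137],[87,0,0,0,0,0,0.137],[87,0,0,0,0,0,0.137],[87,0,0,0,0,0,0.137],[87,0,0,0,0,0,0]])

```text
time_s: 27.8
tool_pos: [0.598, -0.3569, 0.2582]
tool_rot: [-179.6, -0.2, 55.0]
force: [0.2, 0.2, -0.4]
grip_width: 0.087
```

Run:
```python
from h import *
o=env.get_obs();print(o["tool_pos"],o["qpos"].round(1))
go(np.array([.6001,-.3577,.045]),down(55))
```

```text
[ 0.59795665 -0.3568736   0.25820129] [ 44.4  25.2 -23.3  68.2   9.5  88.8 -12.2]
shift mm [-1.000e-01  3.800e+00  2.132e+02] turn [-0.007 -0.003 -0.   ] | world d [   2.1   -0.8 -213.2] shift in target axes [  0.6   2.2 213.2]
```

Request:
send_rows(plan=[[87,0.5,2,40,0,0,0],[87,0,0,40,0,0,0],[87,0,0,40,0,0,0],[87,0,0,25,0,0,0],[87,0,0,20,0,0,0],[87,0,0,0,0,0,0]])

```text
time_s: 28.4
tool_pos: [0.5969, -0.3555, 0.0897]
tool_rot: [-179.2, -0.2, 55.2]
force: [-0.4, 0.1, -1.5]
grip_width: 0.087
```

Run:
```python
from h import *
go(np.array([.6001,-.3577,.045]),down(55));print(env.get_obs()["force"])
```

```text
shift mm [-0.1  4.5 44.7] turn [-0.013 -0.003  0.003] | world d [  3.2  -2.2 -44.7] shift in target axes [-0.   3.9 44.7]
[-0.36804589  0.060124   -1.52113943]
```

Request:
send_rows(plan=[[87,0,4,15,-0.01,0,0],[87,0,0,15,0,0,0],[87,0,0,14,0,0,0],[75,0,0,0,0,0,0],[68,0,0,0,0,0,0],[64,0,0,0,0,0,0],[56,0,0,0,0,0,0],[56,0,0,0,0,0,0],[56,0,0,0,0,0,0]], grip_force=20)

```text
time_s: 29.3
tool_pos: [0.6031, -0.3589, 0.0511]
tool_rot: [179.7, -0.2, 55.0]
force: [-1.9, 0.7, 4.2]
grip_width: 0.061
```

Request:
send_rows(plan=[[56,0,0,-5,0,0,0],[56,0,0,-15,0,0,0],[56,0,0,-25,0,0,0],[56,0,0,-35,0,0,0],[56,0,0,-40,0,0,0],[56,0,0,-40,0,0,0],[56,0,0,-30,0,0,0],[56,0,0,0,0,0,-0.08],[56,0,0,0,0,0,-0.08],[56,0,0,0,0,0,-0.08],[56,0,0,0,0,0,0]])

```text
time_s: 30.4
tool_pos: [0.602, -0.3592, 0.241]
tool_rot: [179.7, -0.1, 68.8]
force: [0.0, -0.1, -2.0]
grip_width: 0.0612
```

Run:
```python
from h import *
o=env.get_obs();print(o["grip_width"],o["force"],o["tool_pos"],o["qpos"].round(1))
go(np.array([*CELL[2],.23]),down(69))
env.read_camera("scene");print([(r["confidence"],np.round(r["rect"],1)) for r in env.regions_of("scene","tumbler0_mid")])
p=cur()[0]
for z in(-.05,.05): print(proj("scene",p+[0,0,z]))
```

```text
0.061230966748652686 [ 0.01476236 -0.12562507 -1.97077636] [ 0.60200811 -0.35915066  0.24102904] [ 46.1  25.6 -25.6  69.9  10.6  86.4   0.9]
shift mm [ 479.1 -172.    11. ] turn [ 0.006 -0.002 -0.004] | world d [ 13.3 508.9 -11. ] shift in target axes [ 479.8 -169.9   11. ]
[(0.55, array([271.6, 142.9, 292.3, 168. ]))]
[[182.11248909 262.23453074]]
[[175.35190539 243.98995411]]
```

Request:
send_rows(plan=[[56,20,-7,0,0,0,0],[56,45,-16,0,0,0,0],[56,45,-16,0,0,0,0],[56,45,-16,0,0,0,0],[56,45,-16,0,0,0,0],[56,45,-16,0,0,0,0],[56,45,-16,0,0,0,0],[56,45,-16,0,0,0,0],[56,45,-16,0,0,0,0],[56,45,-16,0,0,0,0],[56,34,-13,0,0,0,0],[56,20,-8,0,0,0,0]])

```text
time_s: 31.7
tool_pos: [0.6142, 0.1548, 0.241]
tool_rot: [179.7, -0.3, 69.0]
force: [-0.6, 0.1, -1.4]
grip_width: 0.0613
```

Request:
send_rows(plan=[[56,0,0,0,0,0,0],[56,0,0,0,0,0,0]])

```text
time_s: 31.9
tool_pos: [0.6152, 0.1498, 0.2405]
tool_rot: [179.7, -0.1, 68.8]
force: [-0.4, -1.0, -1.9]
grip_width: 0.0613
```

Run:
```python
from h import *
o=env.get_obs();print(o["grip_width"],o["force"],o["tool_pos"],o["qpos"].round(1))
go(np.array([*CELL[2],.075]),down(69))
env.read_camera("scene");env.read_camera("top")
p=cur()[0]
for n in("scene","top"):
  print(n,[(round(r["confidence"],2),np.round(r["rect"],1)) for r in env.regions_of(n,"tumbler0_mid")],[proj(n,p+[0,0,z]).round(1) for z in(-.05,.05)])
```

```text
0.061336653845296275 [-0.43247884 -0.95479076 -1.85830434] [0.61518541 0.14979148 0.24050387] [ 14.1  19.1 -39.1  80.7  12.1  84.1 -45.8]
shift mm [ -0.3  -0.7 165.5] turn [ 0.005 -0.002 -0.004] | world d [ 1.000e-01 -1.000e-01 -1.655e+02] shift in target axes [-0.000e+00  1.000e-01  1.655e+02]
scene [(0.56, array([271.4, 144.1, 290.4, 168.9])), (0.51, array([177.3, 204.9, 201.5, 248.5])), (0.36, array([267.4, 149.8, 338.7, 208.8]))] [array([[305., 165.]]), array([[308. , 143.5]])]
top [(0.63, array([272.4, 175. , 286.8, 196. ])), (0.62, array([176.2, 149.4, 200.3, 223.2])), (0.54, array([183. , 199.1, 202.7, 218.5]))] [array([[209.7, 164.7]]), array([[206.7, 156.5]])]
```

Request:
send_rows(plan=[[56,0,0,20,0,0,0],[56,0,0,30,0,0,0],[56,0,0,30,0,0,0],[56,0,0,25,0,0,0],[56,0,0,15,0,0,0],[56,0,0,8,0,0,0],[56,0,0,6,0,0,0],[56,0,0,6,0,0,0],[56,0,0,5,0,0,0],[56,0,0,5,0,0,0],[56,0,0,0,0,0,0]])

```text
time_s: 33.2
tool_pos: [0.6157, 0.1497, 0.0899]
tool_rot: [179.8, -0.1, 68.8]
force: [-0.6, 0.5, -1.2]
grip_width: 0.0612
```

Inside the cell with no contact. I'll lower the rest of the way.

Request:
send_rows(plan=[[56,0,0,4,0,0,0],[56,0,0,4,0,0,0],[56,0,0,3,0,0,0],[56,0,0,2,0,0,0],[56,0,0,1,0,0,0],[56,0,0,0,0,0,0]])

```text
time_s: 33.8
tool_pos: [0.616, 0.1498, 0.0763]
tool_rot: [179.7, -0.1, 68.8]
force: [0.1, -0.4, -1.8]
grip_width: 0.0608
```

Request:
send_rows(plan=[[56,0,0,1,0,0,0],[56,0,0,1,0,0,0],[56,0,0,0,0,0,0]])

```text
time_s: 34.1
tool_pos: [0.6167, 0.15, 0.0751]
tool_rot: [179.7, -0.2, 68.8]
force: [1.3, -0.4, 0.8]
grip_width: 0.0611
```

Request:
send_rows(plan=[[56,0,0,0.7,0,0,0],[56,0,0,0,0,0,0],[62,0,0,0,0,0,0],[66,0,0,0,0,0,0],[75,0,0,0,0,0,0],[87,0,0,0,0,0,0],[87,0,0,0,0,0,0],[87,0,0,-15,0,0,0],[87,0,0,-30,0,0,0],[87,0,0,-40,0,0,0],[87,0,0,-45,0,0,0],[87,0,0,-45,0,0,0]])

```text
time_s: 35.3
tool_pos: [0.6148, 0.1498, 0.2516]
tool_rot: [179.7, -0.1, 68.8]
force: [1.5, -0.1, -1.0]
grip_width: 0.0869
```

Request:
send_rows(plan=[[87,-30,0,-20,0,0,0],[87,-45,0,0,0,0,0],[87,-45,0,0,0,0,0],[87,-45,0,0,0,0,0],[87,-45,0,0,0,0,0],[87,-45,0,0,0,0,0],[87,-45,0,0,0,0,0],[87,-30,0,0,0,0,0],[87,0,0,0,0,0,0],[87,0,0,0,0,0,0]])

```text
time_s: 36.3
tool_pos: [0.4955, -0.1579, 0.269]
tool_rot: [179.7, -0.2, 68.7]
force: [-0.7, 1.2, 0.7]
grip_width: 0.0867
```

```bash
python3 - <<'E'
from h import *
print(cur()[0],env.get_obs()["time_s"])
a=env.read_camera("scene");b=env.read_camera("top")
for n in("scene","top"):
  print(n,[(round(r["confidence"],2),np.round(r["rect"],1).tolist()) for r in env.regions_of(n,"tumbler0_mid")])
A=a[110:210,260:360,::-1];B=b[140:240,140:240,::-1]
C=cv2.convertScaleAbs(np.hstack([cv2.resize(x,(400,400),interpolation=cv2.INTER_CUBIC) for x in(A,B)]),alpha=1.7,beta=10)
for n,o,dx in(("scene",(260,110),0),("top",(140,140),400)):
  for c in(0,2):
    for z in(.024,.124):
      u=(proj(n,[*CELL[c],z])[0]-o)*4+2; cv2.drawMarker(C,(int(u[0]+dx),int(u[1])),(0,0,255),0,8,1)
  for pl,col in((0,(0,255,0)),(8,(255,0,0))):
      u=(proj(n,st(S,knobst(1.309-.05,pl)))[0]-o)*4+2; cv2.drawMarker(C,(int(u[0]+dx),int(u[1])),col,0,8,1)
cv2.imwrite("pics/k.png",C)
for q in("canister","mill","mug","jar","plate","mould"): print(q,[(n,np.round(r["rect"]).tolist()) for n in("scene","top") for r in env.regions_of(n,q)[:1]])
E
python3 tray.py
```

```text
[ 0.49551951 -0.1579234   0.26901179] 36.3
scene [(0.96, [272.3, 142.1, 293.3, 169.6])]
top [(0.82, [185.6, 198.0, 201.9, 218.5])]
canister [('scene', [238.0, 217.0, 257.0, 251.0]), ('top', [319.0, 152.0, 337.0, 177.0])]
mill [('scene', [146.0, 233.0, 172.0, 270.0]), ('top', [327.0, 220.0, 346.0, 238.0])]
mug [('scene', [209.0, 239.0, 236.0, 274.0])]
jar [('scene', [234.0, 217.0, 257.0, 250.0]), ('top', [272.0, 173.0, 290.0, 196.0])]
plate [('scene', [281.0, 227.0, 331.0, 277.0]), ('top', [234.0, 126.0, 275.0, 166.0])]
mould [('scene', [209.0, 273.0, 266.0, 328.0]), ('top', [185.0, 197.0, 202.0, 216.0])]
scene 0.56 [270.4, 151.7, 339.1, 206.5]
top 0.84 [175.1, 151.5, 226.3, 222.0]
('scene',) [ 0.5445  0.1767 -0.337 ] 1041.8125 dist 0.165501630284017 perp-check deg 0.7449252981917738
('top',) [ 0.5438  0.1782 -0.357 ] 877.375 dist 0.1643744230514382 perp-check deg 0.02349834183102928
('scene', 'top') [ 0.5438  0.1776 -0.3513] 1927.0 dist 0.16490194884149295 perp-check deg 0.2801756053885782
```

View pics/k.png

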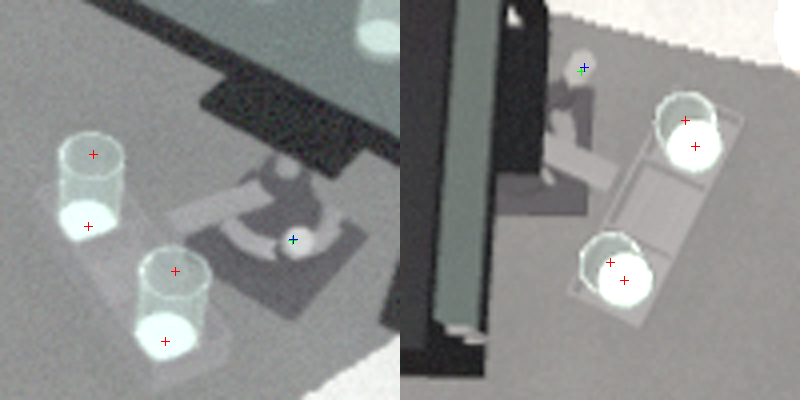

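Both tumblers stand upright in the two end cells: their bases sit on the predicted cell marks at (88,226) and (165,341), and the middle cell is empty. The knob is at its loading-hole mark, so I'm handing in.

```bash
python3 -c "
from cell import env
print(env.sign_off())"
```

```text
the job is handed in; nothing more can be done
None
```

The rack is locked at the next hole and both tumblers stand upright in its two end cells. I handed the job in at about 36 s of the 72 s allowed; it reports no verdict.

**What I did**
- **Rack:** I pulled the spring knob out about 12 mm, where the spring force was about 8 N. I swung the rack out, let the pin ride on the drum and nudged the rack until the pin snapped in.
- **Tumblers:** I set each one down until the force showed it had touched the floor, then released it and backed off.

**Last checks**
- **Lock:** right after the snap, the knob held when nudged both ways (about 8 N and 6.6 N), so I take the pin as seated. The pictures alone cannot tell seated from riding on the drum.
- **Tumblers:** the final picture showed both standing with their bases on the predicted cell centres, and the gripper clear of everything.
- **Tray:** it fitted at 165 mm from the swing axis, as stated. The last fit read about 0.02 rad off the earlier one, but the tumblers partly hid the tray by then.
- **Bystanders:** the mill, mug, jar and plate were detected where they started. The detector mislabelled the canister in both views and the mould in one. The mould's other view matched its start, and I last saw the canister in place just after setting down the first tumbler.

**What disagreed**
- The fingertips appear about 18 mm short of the reported TCP. My first close on the knob therefore closed on nothing, and I allowed for the difference after that.

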